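# Zero the fine focus on the coaxial console

## Task

On the microscope's focus console, the low box that carries a small knob standing on a wide ring, turn only the small upper fine-focus knob until the white line on its top points straight at the raised white index on the box's lid; then let go and draw back. Do not let the wide coarse ring below it turn, and leave the single knob of the lamp box next to it as it is.

Things in the scene. Friction and masses are not known exactly. Their poses are not given: they have to be found in the camera images.
- fine_focus (a joint): Angle of the small fine-focus knob about its vertical axis, rad, counter-clockwise from above positive. At 0 the white line on its top points straight at the raised white index (17 x 6 x 6 mm bar, 42 to 59 mm from the axis) on the focus console's lid; it starts at 0.6 to 1.4. Light friction (0.03 N m), no spring, no stop near 0: it stays where it is left.
- fine_grip (a point): Axis of the fine knob, a black upright cylinder 34 mm across, 32 mm tall, gripped from above in any direction; 7 mm below its flat top, 93 mm above the table. z up; its white line runs along -x from the axis. The top of the wide metal ring (72 mm across, 20 mm tall, same axis) is 26 mm below this point. Both sit mid-lid on the focus console, a fixed cream box 150 x 120 x 45 mm.
- coarse_mark (a point): Small black mark on top of the bare-metal coarse ring under the fine knob, 32 mm from the common axis, 67 mm above the table. The ring turns by itself, as easily as the fine knob (0.03 N m), and is to stay where it is.
- lamp_mark (a point): Outer end of the white line on the lamp box's only knob (black, 34 mm across, 28 mm tall, top 87 mm above the table), 15 mm from its axis; to stay as it is. The lamp box is a fixed cream box 150 x 120 x 55 mm beside the focus console, on either side; its knob has no wide ring below, only a thin metal disc.
Not all that is in view belongs to the job. What is shaped like the part that bears fine_focus but pink or purple is not meant.

How it is judged:
At the end, for the whole second after the job is handed in: The fine knob is at rest with its white line within 0.2 rad (11 degrees) of the index; the coarse ring's mark is within 6 mm (about 11 degrees) and the lamp knob's mark within 4 mm (about 15 degrees) of where they started (value of joint fine_focus between -0.2 and 0.2 rad and velocity of joint fine_focus between -0.05 and 0.05 rad/s and distance of coarse_mark from where it was at the start of the episode below 0.006 m and distance of lamp_mark from where it was at the start of the episode below 0.004 m); the robot touches nothing.
It fails at once if the coarse ring is turned by more than about 11 degrees (its mark moves 6 mm) (distance of coarse_mark from where it was at the start of the episode above 0.006 m).
It fails at once if the lamp knob is turned by more than about 15 degrees (its mark moves 4 mm) (distance of lamp_mark from where it was at the start of the episode above 0.004 m).
It also fails if it takes over 32 s, if anything falls off the work surface, if the arm or the gripper's body presses on something with over 40 N, if the wrist force passes 120 N, or if a joint passes its speed limit or range.

## Robot

A 6-joint arm with a two-finger parallel gripper is mounted at the origin on the work surface. World frame = base frame: x ahead of the robot, y to its left, z up, the work surface at z = 0. Lengths are in m, angles in rad, forces in N, time in s.
With the tool pointing down it reaches from about 0.35 to 0.925 m from the base axis. Payload 6.4 kg.
Tool frame: the origin (TCP) lies midway between the tips of the shut fingers; the grasp point (between the pads) lies bot.hold_point_z behind it (bot.hold_point_z is the distance from the TCP to the grasp point, in m); z points along the fingers, y is the line along which they close (so a half turn about z gives the same grasp; the last joint's range is limited). The gripper opens to 85 mm and grips with 20 to 120 N. Pads are 22 mm wide; open, the fingers measure 114 mm over their backs; the gripper's body (76 mm by 85 mm) begins 54 mm behind the grasp point. The pads swing forward as they close: fully open they stand 13 mm farther back than shut.
Start: joints at [-0.174, 0.245, 1.558, -0, 1.339, -0.174], TCP at [0.65, 0, 0.196] pointing down, gripper open.
Joint ranges: [-3.13, 3.13], [-1.02, 2.26], [0.13, 2.54], [-0.95, 4.09], [0.21, 2.88], [-2.74, 2.74]. Speed limits (rad/s): [2.57, 2.57, 3.14, 3.14, 3.14, 3.14].

## Interface

Orientations are given as a unit quaternion [w, x, y, z].
In Python, from rig import bot gives the robot as it stands. The module is installed in compiled form; this text tells all that it offers.
- The arm moves only by the tool step_arm, never from a script. Its argument "motion" is one flat list of numbers, 5 for each row, row after row: the opening, from -1 (shut) to 1 (fully open), then the shift along the tool's x, y, z in mm, then the turn about the tool's z in rad. A call has exactly 5 rows; each row shifts and turns the commanded pose from where the row before left it, along the tool's axes as they then stand; what a row does not reach is not made up. A row lasts 1/10 s, in which the tool goes at most 50 mm and 8.59 degrees, less where a joint would pass 70% of its speed; a pose out of reach is approached as far as the arm can. A call is refused whole if a number of a shift passes 50 or a number of a turn 0.15, either way. A call with a gripper value outside its range is refused whole. The fingers move at their own pace and stop on an object; the grip force is fixed at half the most. Time passes only in rows, so rows that do not move let the fingers close, or fill a call up. It gives the time, the measured TCP pose, the force, the opening and the grip force at its end, in the units of the state.
- bot.state(): the state, without advancing time (a new reading comes with each control period).
- bot.read_camera(name): name is "scene" or "side" or "wrist"; returns a dict with "frame" (420x560x3 uint8, blue, green, red), "range_z" (420x560 float32, m along the optical axis (not along the pixel's ray), 0 where there is no reading), "fx", "fy", "cx", "cy" (pixels), "k1" (the pictures are not rectified: a ray, as slopes to the right and down, at radius r is drawn at 1 + k1 r^2 times it, then the intrinsics apply), "view" (4x4, takes a point from world to camera coordinates). Camera axes: x right, y down, z forward; pixel columns grow to the right and rows downward; lengths in m; the calibration is good to about 2 mm. A picture is of the moment at which its call begins.
- bot.hand_in(): hands the job in; it is judged then, once.
The state is a dict: "time": time; "qpos": joint angles; "joint_vel": joint speeds; "joint_efforts": joint torques, N m; "tool_pos": TCP position; "orientation": TCP orientation; "force": force on the tool from outside, world axes, zero at the start; "ft_torque": the same for the moment, N m; "finger_gap": opening from 0.0 (shut) to 1.0 (fully open); "gripper_force": force on a finger pad.
Only numpy, scipy, OpenCV 4.12 (cv2) and the standard library are available. Lean on these libraries where they do the work, as an engineer would, in place of code of your own. Each camera call takes 0.05 s, during which the arm holds its last target. There are 200 camera calls.

## Working session

There is one attempt and no reset: what is moved stays moved. The work goes in short steps, Python scripts to look and compute and a tool call to move; the robot and the scene stay as the last step left them, time stands still between calls to the robot, and variables do not carry over. Pictures are saved under pics/ and viewed, at most 10 in all, crops included, and the job is handed in when it is done.

Besides the shell and the picture viewer there is one more tool, called after ">>>" by a JSON object that holds its "op" and its "data". step_arm: Moves the arm, as the interface text tells. Its arguments: {"type":"object","properties":{"motion":{"type":"array","items":{"type":"number"}}},"required":["motion"]}

```bash
mkdir -p pics
cat > h.py <<'E'
from rig import bot
import numpy as np, cv2, pickle
def grab(n):
    c=bot.read_camera(n); cv2.imwrite(f'pics/{n}_{bot.state()["time"]:.2f}.png',c['frame']); pickle.dump(c,open(f'{n}.pkl','wb')); return c
def ray(c,u,v):
    K=np.array([[c['fx'],0,c['cx']],[0,c['fy'],c['cy']],[0,0,1.]])
    p=cv2.undistortPoints(np.array([[[u,v]]],float),K,np.array([c['k1'],0,0,0,0.]))[0,0]
    V=np.linalg.inv(np.array(c['view'])); return V[:3,3],V[:3,:3]@np.array([p[0],p[1],1])
def atz(c,u,v,z):
    o,d=ray(c,u,v); return o+d*(z-o[2])/d[2]
def dep(c,u,v):
    o,d=ray(c,u,v); return o+d*c['range_z'][int(round(v)),int(round(u))]
E
python3 -c "
from h import *
a=grab('scene');b=grab('wrist');print(bot.state(),bot.hold_point_z)
cv2.imwrite('pics/both.png',cv2.resize(np.hstack([a['frame'],b['frame']]),(800,300)))"; ls pics
```

```text
{'time': 0.1, 'qpos': array([-1.74077279e-01,  2.45760199e-01,  1.55891044e+00,  7.94439166e-06,
        1.33869153e+00, -1.74108139e-01]), 'joint_vel': array([ 0.00067639, -0.00280962, -0.00214345, -0.0009125 , -0.00126672,
       -0.00100617]), 'joint_efforts': array([-3.55783277e-04, -4.30672574e+01, -3.27129292e+01, -1.74035663e-04,
        2.81168803e-03, -2.06976699e-05]), 'tool_pos': array([6.49432077e-01, 1.22824633e-04, 1.95070502e-01]), 'orientation': array([-7.26747213e-04,  7.07096242e-01,  7.07116766e-01, -5.04631217e-04]), 'force': array([0.54200887, 0.24085048, 0.22226119]), 'ft_torque': array([ 0.03251295,  0.02817465, -0.0015204 ]), 'gripper_force': 0.0, 'finger_gap': 0.9990099904416025} 0.0187
both.png
scene_0.05.png
wrist_0.10.png
```

View pics/scene_0.05.png

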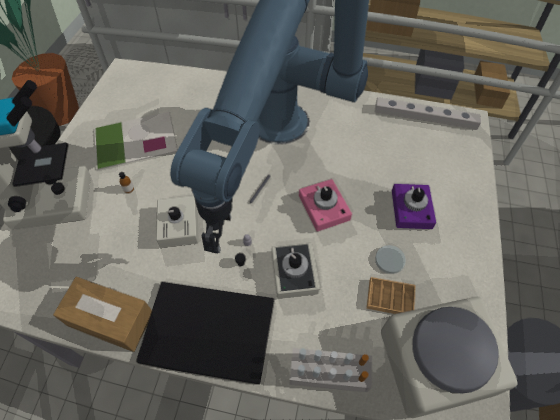

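View pics/wrist_0.10.png

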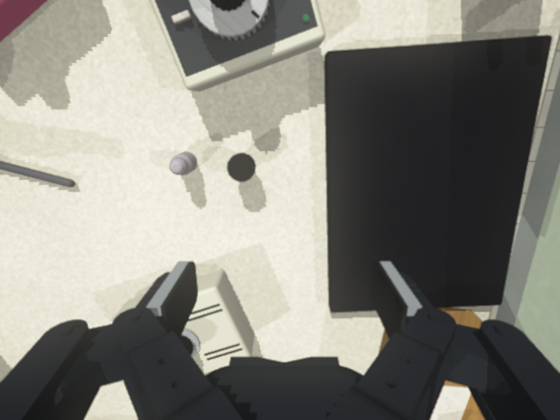

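The scene picture shows the cream focus console with its knob at about (295,260). The lamp box is at (176,215), and the pink and purple consoles are decoys. In the wrist picture the index is at about (181,17).

```bash
python3 -c "
from h import *
a=pickle.load(open('scene.pkl','rb'))
cv2.imwrite('pics/c1.png',cv2.resize(a['frame'][235:305,255:340],None,fx=8,fy=8,interpolation=cv2.INTER_CUBIC))
print(atz(a,295,258,.1),dep(a,295,258)); w=pickle.load(open('wrist.pkl','rb')); print(atz(w,181,17,.051),dep(w,181,17))"
```

```text
[0.60400979 0.17645827 0.1       ] [0.6034676  0.17638328 0.09892926]
[0.5524607  0.15978499 0.051     ] [0.55217896 0.16002294 0.05006141]
```

View pics/c1.png

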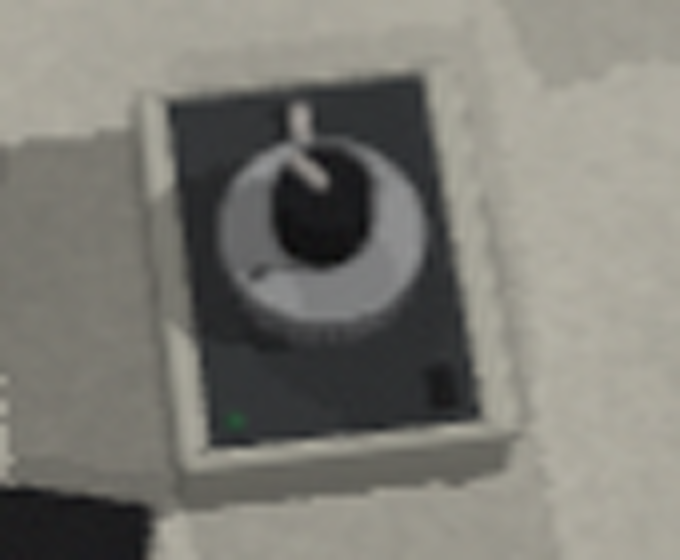

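The enlarged crop shows the white line running from the axis, about (326,186), to (293,150). The index is at about (301,120) and the knob axis lies near world (0.604, 0.176). I'll move closer and look again.

>>> {"op": "step_arm", "data": {"motion": [1,20,-11,0,0,1,20,-11,0,0,1,20,-11,0,0,1,20,-12,0,0,1,0,0,0,0]}}

```text
time: 0.6
tool_pos: [0.6028, 0.0836, 0.1959]
orientation: [-0.001, 0.706, 0.709, -0.0]
force: [0.6, -1.1, -0.5]
finger_gap: 0.996
gripper_force: 0.0
```

```bash
python3 -c "
from h import *
b=grab('wrist');print(bot.state()['tool_pos'])
cv2.imwrite('pics/w2.png',b['frame'])
d=b['range_z']
P=np.array([[*dep(b,u,v),u,v] for u in range(0,560,2) for v in range(0,420,2)])
m=(abs(P[:,2]-.1)<.004)&(np.hypot(P[:,0]-.604,P[:,1]-.176)<.03);print(P[m].mean(0),np.ptp(P[m],0),m.sum(), P[m].min(0),P[m].max(0))"
```

```text
[0.60374565 0.08218396 0.19608471]
[5.99294107e-01 1.77399851e-01 9.95068108e-02 2.81424149e+02
 8.99071207e+01] [3.26052885e-02 3.18766564e-02 5.42476687e-03 3.80000000e+01
 4.00000000e+01] 323 [5.82648957e-01 1.61256281e-01 9.65074480e-02 2.62000000e+02
 7.00000000e+01] [6.15254245e-01 1.93132937e-01 1.01932215e-01 3.00000000e+02
 1.10000000e+02]
```

View pics/w2.png

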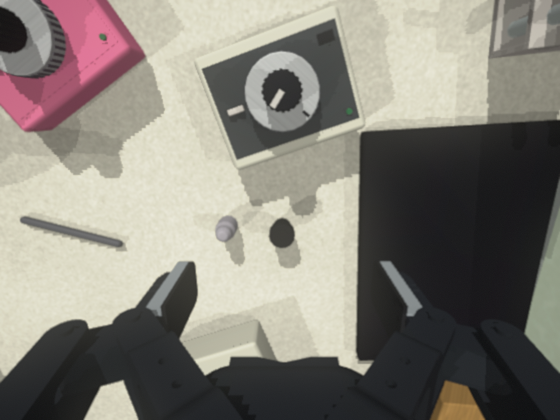

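The wrist picture shows the knob top at about (281,90), the index at (235,110), and the white line pointing down-left. I'll enlarge it to measure the angles.

```bash
python3 -c "
from h import *
b=pickle.load(open('wrist.pkl','rb'))
cv2.imwrite('pics/w3.png',cv2.resize(b['frame'][45:135,215:325],None,fx=6,fy=6,interpolation=cv2.INTER_CUBIC))"
```

```text
(no output)
```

View pics/w3.png

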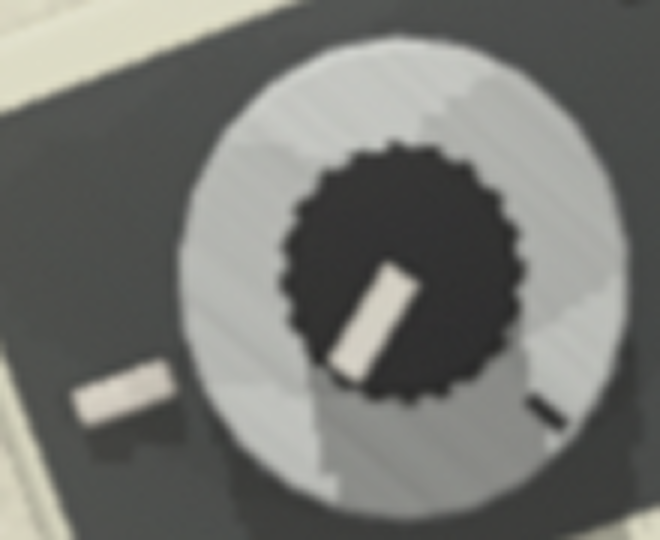

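```bash
python3 -c "
from h import *
b=pickle.load(open('wrist.pkl','rb'))
f=lambda x,y,z:atz(b,215+x/6-.4,45+y/6-.4,z)[:2]
an=lambda v:np.degrees(np.arctan2(v[1],v[0]))%360
c=f(402,272,.1);e=f(345,370,.1);i1=f(165,378,.051);i2=f(80,407,.051);m=f(548,412,.067);r=f(404,278,.067)
i=(i1+i2)/2
print(c,r,e,i1,i2,an(e-c),an(i-c),an(i2-i1),np.hypot(*(i-c)),np.hypot(*(m-r)),an(e-c)-an(i-c)); print(bot.state()['tool_pos'],bot.state()['qpos'])"
```

```text
[0.59944576 0.17743802] [0.59946497 0.17845583] [0.5912766  0.16429756] [0.55884187 0.16336136] [0.54418015 0.15861031] 238.1315781288105 198.94326316275044 197.95462319597212 0.05067953390243956 0.030864729249356182 39.18831496606006
[0.60374565 0.08218396 0.19608471] [-5.05809863e-02  1.51683533e-01  1.66561776e+00  1.38217326e-05
  1.32452121e+00 -5.37134031e-02]
```

>>> {"op": "step_arm", "data": {"motion": [1,25,-1,0,0,1,25,-1,0,0,1,25,-1,10,0,1,20,-1,10,0,1,0,0,0,0]}}

```text
time: 1.15
tool_pos: [0.5996, 0.1767, 0.1743]
orientation: [-0.001, 0.706, 0.708, -0.001]
force: [-0.7, -0.5, 0.4]
finger_gap: 1.0
gripper_force: 0.0
```

>>> {"op": "step_arm", "data": {"motion": [1,0,0,0,0,1,0,0,0,0,1,0,0,0,0,1,0,0,0,0,1,0,0,0,0]}}

```text
time: 1.65
tool_pos: [0.6013, 0.1745, 0.1764]
orientation: [0.0, 0.707, 0.707, 0.0]
force: [-0.5, 0.3, 0.1]
finger_gap: 1.003
gripper_force: 0.0
```

>>> {"op": "step_arm", "data": {"motion": [1,3,-1,20,0,1,0,0,20,0,1,0,0,20,0,1,0,0,20,0,1,0,0,19,0]}}

```text
time: 2.15
tool_pos: [0.6, 0.1778, 0.0763]
orientation: [0.0, 0.707, 0.707, -0.0]
force: [-0.3, -0.5, -0.2]
finger_gap: 1.003
gripper_force: 0.0
```

>>> {"op": "step_arm", "data": {"motion": [1,0,0,0,0,0.2,0,0,0,0,-0.3,0,0,0,0,-1,0,0,0,0,-1,0,0,0,0]}}

```text
time: 2.65
tool_pos: [0.6007, 0.1781, 0.0782]
orientation: [0.001, 0.707, 0.707, 0.001]
force: [0.1, 0.4, 0.1]
finger_gap: 0.325
gripper_force: 0.0
```

>>> {"op": "step_arm", "data": {"motion": [-1,0,0,0,0,-1,0,0,0,0,-1,0,0,0,0,-1,0,0,0,0,-1,0,0,0,0]}}

```text
time: 3.15
tool_pos: [0.6, 0.178, 0.077]
orientation: [-0.0, 0.707, 0.707, -0.0]
force: [0.3, -0.4, -0.3]
finger_gap: 0.001
gripper_force: 0.0
```

The gripper shut fully with nothing between the pads, so I'll look before doing anything else.

```bash
python3 -c "
from h import *
a=grab('scene');b=grab('side');w=grab('wrist');print(bot.state())
cv2.imwrite('pics/v4.png',np.vstack([np.hstack([cv2.resize(a['frame'][200:320,230:350],(400,400),interpolation=2),cv2.resize(w['frame'],(400,300)).repeat(1,0) if 0 else cv2.copyMakeBorder(cv2.resize(w['frame'],(400,300)),0,100,0,0,0)]),cv2.copyMakeBorder(cv2.resize(b['frame'],(266,200)),0,0,0,534,0)]))
cv2.imwrite('pics/side.png',b['frame'])"
```

```text
{'time': 3.3, 'qpos': array([1.07478926e-01, 3.18492294e-01, 1.69966834e+00, 1.28524631e-05,
       1.12351316e+00, 1.07503024e-01]), 'joint_vel': array([-0.00061445, -0.00076608,  0.00010112,  0.00090582,  0.0011871 ,
        0.00040014]), 'joint_efforts': array([-1.46971092e-05, -4.26642823e+01, -2.93582189e+01, -6.92999356e-05,
        8.33339509e-04,  1.40136425e-06]), 'tool_pos': array([0.59998622, 0.17799222, 0.07704479]), 'orientation': array([-2.99577612e-05,  7.07117266e-01,  7.07096295e-01, -2.79667817e-05]), 'force': array([ 0.15263037, -0.1616801 ,  0.65608347]), 'ft_torque': array([-0.01807642,  0.03400034, -0.03232243]), 'gripper_force': 0.0, 'finger_gap': 0.0006003318858405095}
```

View pics/v4.png

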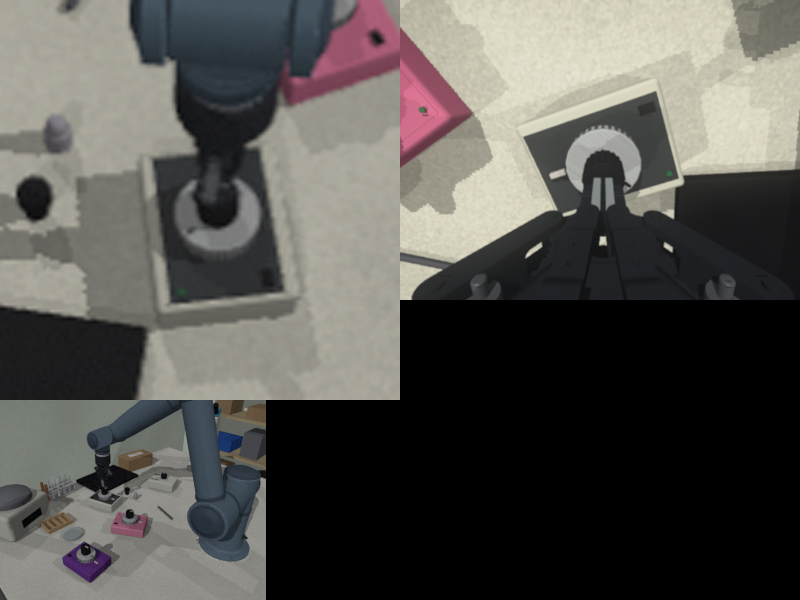

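View pics/side.png

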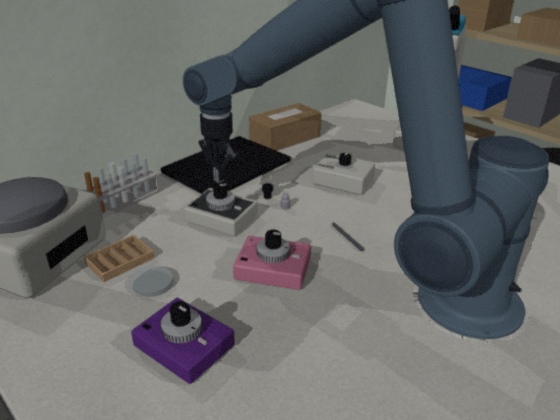

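The wrist picture shows the shut fingertips at about (284,252), on the near side of the knob and apparently above or beside it. I'll measure the tips and the knob by depth.

```bash
python3 -c "
from h import *
w=pickle.load(open('wrist.pkl','rb'));a=pickle.load(open('scene.pkl','rb'))
print('tcp in wrist cam',(np.array(w['view'])@[.6,.178,.077,1])[:3])
for v in range(180,320,8): print('w',v,*[np.round(dep(w,u,v),3) for u in (276,283,290)],w['frame'][v,283])
for u in (291,294,297,300):
  for v in range(238,272,4): print('s',u,v,np.round(dep(a,u,v),3),a['frame'][v,u])
"
```

```text
tcp in wrist cam [0.00104718 0.02035159 0.19284132]
w 180 [0.594 0.213 0.064] [0.598 0.213 0.064] [0.603 0.213 0.065] [155 158 157]
w 188 [0.594 0.208 0.066] [0.598 0.208 0.067] [0.603 0.208 0.067] [180 185 184]
w 196 [0.594 0.202 0.065] [0.598 0.203 0.068] [0.603 0.203 0.067] [179 183 182]
w 204 [0.594 0.197 0.067] [0.598 0.197 0.065] [0.603 0.197 0.065] [165 169 167]
w 212 [0.594 0.195 0.076] [0.598 0.195 0.076] [0.603 0.195 0.076] [43 44 44]
w 220 [0.594 0.194 0.088] [0.599 0.195 0.091] [0.603 0.195 0.09 ] [43 44 43]
w 228 [0.595 0.193 0.098] [0.599 0.193 0.099] [0.602 0.193 0.099] [44 43 43]
w 236 [0.595 0.189 0.099] [0.599 0.189 0.1  ] [0.602 0.189 0.099] [43 43 43]
w 244 [0.595 0.185 0.101] [0.599 0.184 0.099] [0.602 0.184 0.1  ] [41 40 41]
w 252 [0.595 0.189 0.12 ] [0.599 0.19  0.121] [0.602 0.189 0.12 ] [42 42 42]
w 260 [0.595 0.189 0.128] [0.599 0.189 0.129] [0.602 0.19  0.129] [41 41 41]
w 268 [0.596 0.189 0.136] [0.599 0.189 0.136] [0.602 0.189 0.136] [39 39 38]
w 276 [0.596 0.189 0.142] [0.599 0.189 0.143] [0.602 0.189 0.142] [40 40 40]
w 284 [0.596 0.189 0.149] [0.599 0.
[... 1140 characters left out ...]
 242 [0.637 0.184 0.25 ] [28 25 24]
s 297 246 [0.639 0.184 0.233] [30 29 27]
s 297 250 [0.643 0.186 0.222] [32 29 27]
s 297 254 [0.641 0.186 0.197] [39 38 37]
s 297 258 [0.658 0.189 0.208] [36 33 31]
s 297 262 [0.615 0.184 0.1  ] [27 26 23]
s 297 266 [0.618 0.185 0.082] [22 21 21]
s 297 270 [0.622 0.187 0.066] [125 124 124]
s 300 238 [0.638 0.19  0.273] [30 28 29]
s 300 242 [0.636 0.191 0.251] [26 23 23]
s 300 246 [0.618 0.189 0.198] [26 23 23]
s 300 250 [0.616 0.19  0.174] [26 23 24]
s 300 254 [0.604 0.189 0.128] [100  99  98]
s 300 258 [0.6   0.19  0.098] [33 32 32]
s 300 262 [0.612 0.192 0.098] [24 23 22]
s 300 266 [0.613 0.193 0.075] [96 95 94]
s 300 270 [0.622 0.195 0.069] [125 125 124]
```

The fingertips end near z≈0.116 although the reported TCP z is 0.077. They closed just above the knob, about 39 mm higher than the state says, and xy is correct. I'll open, go down part of the way and measure again.

>>> {"op": "step_arm", "data": {"motion": [1,0,0,0,0,1,0,0,0,0,1,0,0,0,0,1,0,0,0,0,1,0,0,0,0]}}

```text
time: 3.8
tool_pos: [0.6, 0.178, 0.0771]
orientation: [-0.0, 0.707, 0.707, -0.0]
force: [-0.1, 0.3, -0.1]
finger_gap: 0.844
gripper_force: 0.0
```

>>> {"op": "step_arm", "data": {"motion": [1,0,0,0,0,1,0,0,10,0,1,0,0,10,0,1,0,0,0,0,1,0,0,0,0]}}

```text
time: 4.3
tool_pos: [0.5994, 0.1779, 0.0562]
orientation: [-0.0, 0.707, 0.707, -0.001]
force: [-0.4, 0.8, -0.4]
finger_gap: 1.002
gripper_force: 0.0
```

```bash
python3 -c "
from h import *
w=grab('wrist');print(bot.state()['tool_pos'],bot.state()['force'],bot.state()['finger_gap'])
P=np.array([[*dep(w,u,v),u,v] for u in range(0,560,2) for v in range(0,420,2) if w['range_z'][v,u]>0])
# finger front face: y near .189, x off axis 30..60 mm
for s in (-1,1):
  m=(abs(P[:,1]-.188)<.006)&((P[:,0]-.6)*s>.036)&((P[:,0]-.6)*s<.065)&(P[:,2]>.069)
  Q=P[m]; print(s,len(Q)); print(Q[np.argsort(Q[:,2])][:14].round(3))
"
```

```text
[0.59988487 0.1779591  0.05678237] [ 0.20061432 -0.48220716  0.60260996] 1.002376488398952
-1 1808
[[5.56e-01 1.86e-01 1.05e-01 1.94e+02 2.64e+02]
 [5.56e-01 1.87e-01 1.05e-01 1.94e+02 2.62e+02]
 [5.56e-01 1.83e-01 1.06e-01 1.94e+02 2.70e+02]
 [5.56e-01 1.84e-01 1.06e-01 1.94e+02 2.68e+02]
 [5.56e-01 1.86e-01 1.07e-01 1.94e+02 2.66e+02]
 [5.56e-01 1.83e-01 1.07e-01 1.94e+02 2.72e+02]
 [5.52e-01 1.89e-01 1.08e-01 1.84e+02 2.62e+02]
 [5.56e-01 1.88e-01 1.09e-01 1.92e+02 2.64e+02]
 [5.50e-01 1.89e-01 1.09e-01 1.80e+02 2.62e+02]
 [5.56e-01 1.87e-01 1.09e-01 1.92e+02 2.66e+02]
 [5.56e-01 1.86e-01 1.09e-01 1.92e+02 2.68e+02]
 [5.56e-01 1.89e-01 1.09e-01 1.92e+02 2.62e+02]
 [5.56e-01 1.83e-01 1.09e-01 1.92e+02 2.74e+02]
 [5.52e-01 1.89e-01 1.09e-01 1.82e+02 2.62e+02]]
1 1991
[[6.41e-01 1.83e-01 1.03e-01 3.72e+02 2.68e+02]
 [6.41e-01 1.84e-01 1.04e-01 3.72e+02 2.66e+02]
 [6.41e-01 1.82e-01 1.05e-01 3.72e+02 2.70e+02]
 [6.41e-01 1.82e-01 1.06e-01 3.72e+02 2.72e+02]
 [6.41e-01 1.86e-01 1.06e-01 3.74e+02 2.66e+02]
 [6.41e-01 1.88e-01 1.06e-01 3.74e+02 2.62e+02]
 [6.41e-01 1.87e-01 1.07e-01 3.74e+02 2.64e+02]
 [6.41e-01 1.84e-01 1.07e-01 3.74e+02 2.70e+02]
 [6.41e-01 1.85e-01 1.08e-01 3.74e+02 2.68e+02]
 [6.41e-01 1.83e-01 1.08e-01 3.74e+02 2.72e+02]
 [6.41e-01 1.82e-01 1.08e-01 3.74e+02 2.74e+02]
 [6.47e-01 1.89e-01 1.09e-01 3.88e+02 2.62e+02]
 [6.44e-01 1.89e-01 1.09e-01 3.82e+02 2.62e+02]
 [6.42e-01 1.89e-01 1.09e-01 3.78e+02 2.62e+02]]
```

The open tips are at z≈0.105, so they would be about 0.092 when shut. Going 16 mm lower gives about 18 mm of overlap with the knob and leaves 9 mm clear of the ring.

>>> {"op": "step_arm", "data": {"motion": [1,0,0,8,0,1,0,0,8,0,1,0,0,0,0,0,0,0,0,0,-0.2,0,0,0,0]}}

```text
time: 4.85
tool_pos: [0.6002, 0.178, 0.0412]
orientation: [0.0, 0.707, 0.707, 0.0]
force: [0.1, -0.5, 0.1]
finger_gap: 0.685
gripper_force: 0.0
```

>>> {"op": "step_arm", "data": {"motion": [-0.3,0,0,0,0,-0.4,0,0,0,0,-1,0,0,0,0,-1,0,0,0,0,-1,0,0,0,0]}}

```text
time: 5.35
tool_pos: [0.6006, 0.178, 0.0418]
orientation: [0.0, 0.707, 0.707, 0.0]
force: [-1.4, -0.3, 4.6]
finger_gap: 0.379
gripper_force: 59.8
```

The knob is gripped: the gap is about 32 mm, the pad force 60 N, and the wrist force small. Next is the clockwise turn of 0.69 rad.

>>> {"op": "step_arm", "data": {"motion": [-1,0,0,0,0.05,-1,0,0,0,0.08,-1,0,0,0,0.08,-1,0,0,0,0.08,-1,0,0,0,0.08]}}

```text
time: 5.85
tool_pos: [0.6009, 0.178, 0.0418]
orientation: [0.001, 0.826, 0.564, 0.001]
force: [0.8, -0.4, 2.8]
finger_gap: 0.377
gripper_force: 59.9
```

>>> {"op": "step_arm", "data": {"motion": [-1,0,0,0,0.08,-1,0,0,0,0.08,-1,0,0,0,0.08,-1,0,0,0,0.08,-1,0,0,0,0]}}

```text
time: 6.35
tool_pos: [0.6012, 0.1778, 0.0418]
orientation: [0.001, 0.905, 0.426, 0.001]
force: [3.5, -1.0, 3.7]
finger_gap: 0.379
gripper_force: 59.9
```

>>> {"op": "step_arm", "data": {"motion": [-1,0,0,0,0,-1,0,0,0,0,0,0,0,0,0,1,0,0,0,0,1,0,0,0,0]}}

```text
time: 6.85
tool_pos: [0.5987, 0.1781, 0.04]
orientation: [-0.001, 0.905, 0.426, -0.001]
force: [-0.6, -0.3, 0.5]
finger_gap: 0.821
gripper_force: 0.0
```

>>> {"op": "step_arm", "data": {"motion": [1,0,0,0,0,1,0,0,0,0,1,0,0,-10,0,1,0,0,-30,0,1,0,0,-30,0]}}

```text
time: 7.35
tool_pos: [0.5994, 0.178, 0.1119]
orientation: [-0.0, 0.905, 0.426, -0.001]
force: [0.3, -0.7, 0.2]
finger_gap: 1.0
gripper_force: 0.0
```

>>> {"op": "step_arm", "data": {"motion": [1,0,0,-30,0,1,-25,0,-15,0,1,-25,0,0,0,1,-25,0,0,0,1,0,0,0,0]}}

```text
time: 7.85
tool_pos: [0.5511, 0.1188, 0.1569]
orientation: [0.0, 0.905, 0.425, 0.0]
force: [-0.1, 0.6, -0.6]
finger_gap: 0.998
gripper_force: 0.0
```

```bash
python3 -c "
from h import *
b=grab('wrist');s=bot.state();print(s['tool_pos'],s['time'],s['force'])
v=np.array(b['view'])@[.5995,.178,.09,1];u=int(b['fx']*v[0]/v[2]+b['cx']);w=int(b['fy']*v[1]/v[2]+b['cy']);print(u,w)
u0=max(u-65,0);w0=max(w-50,0);print(u0,w0)
cv2.imwrite('pics/w5.png',cv2.resize(b['frame'][w0:w0+100,u0:u0+130],None,fx=6,fy=6,interpolation=cv2.INTER_CUBIC))"
```

```text
[0.55200018 0.11956687 0.15699044] 7.9 [ 0.67273723  0.6793981  -0.66349246]
284 110
219 60
```

View pics/w5.png

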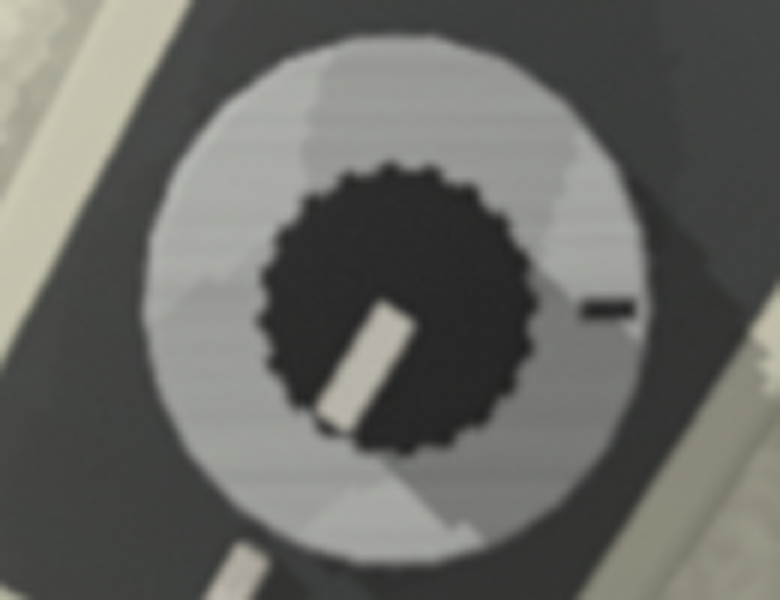

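The close-up shows the white line, (399,312) to (333,422), pointing at the index at (245,560). The angle between the ring's mark and the index is unchanged, about 242° before and after. The knob is free and the gripper is clear.

```bash
python3 -c "
from rig import bot
print(bot.hand_in())"
```

```text
the job is handed in; nothing more can be done
None
```

I turned the fine-focus knob about 0.69 rad clockwise; in the last close-up its white line points at the index and the coarse ring's mark hasn't moved. I never went near the lamp knob, the gripper is clear, and the job was handed in at about 8 s without a verdict coming back.

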